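# Turn the reversible griddle plate ribbed side up on the hob

### The arm

A 6-joint arm with a two-finger parallel gripper is mounted at the origin on the work surface. World frame = base frame: x ahead of the robot, y to its left, z up, the work surface at z = 0. Lengths are in mm, angles in rad, forces in N, time in s.
With the tool pointing down it reaches from about 300 to 750 mm from the base axis. Payload 8.5 kg.
Tool frame: the origin (TCP) lies at the very end of the fingers, on their centre line; the grasp point (between the pads) lies 19 mm behind it (tcp_to_grasp is the distance from the TCP to the grasp point, in mm); z points along the fingers, y is the line along which they close (so a half turn about z gives the same grasp; the last joint's range is limited). The gripper opens to 85 mm and grips with 20 to 120 N. Pads are 22 mm wide; open, the fingers measure 114 mm over their backs; the gripper's body (76 mm by 85 mm) begins 54 mm behind the grasp point. The pads swing forward as they close: fully open they stand 13 mm farther back than shut.
Start: joints at [-1.492, 0.381, 1.297, -0, 1.464, -0.215], TCP at [159.27, -526.415, 193.622] pointing down, gripper open.
Joint ranges: [-3.11, 3.11], [-0.89, 2.33], [0.22, 2.48], [-1.42, 4.56], [0.17, 2.85], [-2.88, 2.88]. Speed limits (rad/s): [2.39, 2.39, 3.14, 3.14, 3.14, 3.14].

### API

Orientations are given as a unit quaternion [x, y, z, w].
In Python, from cell import * gives the robot as it stands.
- The arm moves only by the tool apply_moves, never from a script. Its argument "plan" is a list that holds one entry, the list of rows, each a list of 7 numbers: the shift along the tool's x, y, z in cm, then the turn, a rotation vector about the tool's x, y, z in degrees, then the opening, from 0 (shut) to 1 (fully open). A call has 1 to 10 rows; each row shifts and turns the commanded pose from where the row before left it, along the tool's axes as they then stand; what a row does not reach is not made up. A row lasts 1/8 s, in which the tool goes at most 62.5 mm and 10.7 degrees, less where a joint would pass 70% of its speed; a pose out of reach is approached as far as the arm can. A call with a gripper value outside its range is refused whole. The fingers move at their own pace and stop on an object; "newtons" is the grip in N (left out, the last holds). Time passes only in rows, so rows that do not move let the fingers close. It gives the time, the measured TCP pose, the force, the opening and the grip force at its end, in the units of the state.
- read_state(): the state, without advancing time (a new reading comes with each control period).
- snapshot(name): name is "scene" or "top" or "wrist"; returns a dict with "img" (384x512x3 uint8, red, green, blue), "camera_matrix" (3x3 intrinsics, pixels), "dist_coeffs" ([k1, k2, p1, p2, k3] as OpenCV has them; the pictures are not rectified), "R" (3x3) and "t" (3): a world point X has camera coordinates R X + t. Camera axes: x right, y down, z forward; pixel columns grow to the right and rows downward; lengths in mm; the calibration is good to about 2 mm. A picture is of the moment at which its call begins. There is no depth.
- close_job(): hands the job in; it is judged then, once.
Trained networks look in a picture, given as the dict that the camera call returned (one of the last four; its "shot" number tells which), for a name from the list of things; names that differ only in an ending like _2 or _b are one class to them, and where a whole thing is asked for, a point or a joint stands for the part that bears it (a point fixed in the world has none). Each returns a list of dicts, best first, with "p" (0 to 1); they miss things now and then, are a little off and sometimes report something else, mostly with a low value. They report only what shows in the picture. A call takes as long as a camera call. They do not tell look-alikes from the thing itself.
- masks_of(picture, label): "mask" (384x512 bool, what is visible of it).
- pinpoint(picture, label): "at" ([x, y, z] in mm, in the coordinates of the camera as it stood for that picture, good to about 4 mm: a listed point, or the origin of a listed thing).
The state is a dict: "time": time; "q": joint angles; "qvel": joint speeds; "tau": joint torques, N m; "eef_pos": TCP position; "tool_rot": TCP orientation; "force": force on the tool from outside, world axes, zero at the start; "wrist_torque": the same for the moment, N m; "finger_gap": finger opening in mm; "finger_force": force on a finger pad.
Only numpy, scipy, OpenCV 4.12 (cv2) and the standard library are available. Lean on these libraries where they do the work, as an engineer would, in place of code of your own. Each camera call takes 0.05 s, during which the arm holds its last target. There are 200 camera calls.

### The job

The hob is cold and the flat griddle plate lies on its pan-support bars with the smooth side up: turn it over, so that the ribbed green side is up and it again lies flat and squarely across both bars, not sticking out beyond their ends. Let it down gently, never letting it fall or slap down, and do not disturb the other things on the worktop.

Things in the scene. Friction and masses are not known exactly. Their poses are not given: they have to be found in the camera images.
- griddle: Loose metal slab, 180 (x) by 130 (y) by 12 mm (z), 0.5 to 0.9 kg, no handles. Origin at its centre; z points out of the silvery smooth face (up at the start); the other face is green with yellow ribs (both faces plane). Its x lies across the bars; its two 180 mm edges are free between the bars, so tilted fingers fit under. Tipped over an edge it lands 130 to 142 mm further along the bars.
- hob: Fixed black glass hob, 300 (x) by 520 (y) by 8 mm. Origin: centre, on the worktop (z = 0). Two steel pan-support bars along y from -220 to 220 mm, at x = -60 and 60, 12 mm wide, tops at 50 mm, undersides at 38, posts at y = -214, 0, 214. Between them free space down to the glass, but for a burner at the centre (radius 45, top at 26 mm). Knobs 24 mm high at x = -122.
- oil: Amber oil bottle, 60 mm across, 200 mm tall, origin at the centre of its underside; bystander.
- basil: Basil in a terracotta pot, 100 mm across, about 155 mm tall, origin at the centre of its underside; bystander.
- mug: Blue mug, 80 mm across, 90 mm tall, origin at the centre of its underside; bystander.
- salt: White salt shaker, 42 mm across, 70 mm tall, standing on the hob glass beyond the bars, origin at the centre of its underside; bystander.
- pepper: Light wooden pepper shaker, as the salt; on the hob glass beyond the bars; bystander.
- jar: Glass storage jar with wooden cap, 64 mm across, 90 mm tall, origin at the centre of its underside; bystander.
Not all that is in view belongs to the job. What is shaped like the griddle but brown or purple is not meant.

How it is judged:
By the outcome, as a careful person would: the job done as asked, in the order asked, and still so for the second after the job is handed in, with the robot touching nothing.
It also fails if it takes over 64 s, if anything falls off the work surface, if the arm or the gripper's body presses on something with over 40 N, if the wrist force passes 120 N, or if a joint passes its speed limit or range.

## Working session

There is one attempt and no reset: what is moved stays moved. The work goes in short steps, Python scripts to look and compute and a tool call to move; the robot and the scene stay as the last step left them, time stands still between calls to the robot, and variables do not carry over. Pictures are saved under pics/ and viewed, at most 10 in all, crops included, and the job is handed in when it is done.

Besides the shell and the picture viewer there is one more tool, called after "Call:" as name(argument=value, ...) on one line, values as JSON. apply_moves: Moves the arm, as the interface text tells. Its arguments: {"type":"object","properties":{"plan":{"type":"array","items":{"type":"array","items":{"type":"array","items":{"type":"number"}}}},"newtons":{"type":"number"}},"required":["plan"]}

```bash
ls; mkdir -p pics; cat > h.py <<'E'
from cell import *
import numpy as np, cv2
from scipy.spatial.transform import Rotation as Ro
def world(p,at): return np.array(p["R"]).T@(np.array(at)-np.array(p["t"]))
def save(img,n): cv2.imwrite("pics/"+n,cv2.cvtColor(np.ascontiguousarray(img),cv2.COLOR_RGB2BGR))
def px2plane(p,uv,z):
    n=cv2.undistortPoints(np.array(uv,float).reshape(-1,1,2),np.array(p["camera_matrix"]),np.array(p["dist_coeffs"])).reshape(-1,2)
    R=np.array(p["R"]);c=-R.T@np.array(p["t"]);d=np.c_[n,np.ones(len(n))]@R
    return c+d*((z-c[2])/d[:,2])[:,None]
E
python3 - <<'E'
from h import *
print(read_state())
ps=[]
for n in("scene","top"):
    p=snapshot(n); ps.append(p["img"])
    print(n,"cam",-np.array(p["R"]).T@p["t"])
    for l in("griddle","hob","oil","basil","mug","salt","pepper","jar"):
        for d in pinpoint(p,l)[:3]:
            w=world(p,d["at"]); uv=cv2.projectPoints(np.array([w]),cv2.Rodrigues(np.array(p["R"]))[0],np.array(p["t"]),np.array(p["camera_matrix"]),np.array(p["dist_coeffs"]))[0].ravel()
            print(l,round(d["p"],2),w.round(),uv.round())
save(np.vstack(ps)[:, :],"a.png"); 
for i,x in enumerate(ps): save(x,f"s{i}.png")
save(cv2.resize(np.hstack(ps),(800,300)),"both.png")
E
```

```text
pics
{'time': 0.0, 'q': array([-1.49228855e+00,  3.81201495e-01,  1.29825917e+00,  2.96782217e-05,
        1.46359504e+00, -2.15303884e-01]), 'qvel': array([-0.00109223, -0.0002853 ,  0.0001455 ,  0.00127186,  0.00193618,
        0.00067563]), 'tau': array([ 3.55813318e-04, -4.48464131e+01, -2.31276244e+01, -1.39836925e-04,
        4.82124015e-03,  9.08889604e-06]), 'eef_pos': array([ 159.25816049, -526.07938855,  193.00940335]), 'tool_rot': array([ 9.89228700e-01,  1.46376377e-01,  6.47141563e-05, -7.28806380e-04]), 'force': array([ 0.17346329, -0.0061706 ,  0.36024244]), 'wrist_torque': array([-0.00028746, -0.05799989,  0.0072106 ]), 'finger_force': 0.0, 'finger_gap': 85.21043809761113}
scene cam [1378.33227718 -331.33233434  648.8816503 ]
griddle 0.83 [574. -67.  51.] [240. 216.]
griddle 0.82 [ 278. -203.    6.] [173. 186.]
griddle 0.61 [253. 317.   4.] [310. 160.]
hob 0.58 [551.  17.   0.] [265. 220.]
oil 0.82 [657. 456.  -0.] [410. 212.]
basil 0.78 [ 612. -427.    1.] [108. 268.]
mug 0.84 [414. 460.  -3.] [366. 176.]
salt 0.82 [630. 227.   5.] [342. 220.]
pepper 0.74 [ 714. -177.    7.] [215. 271.]
jar 0.74 [ 462. -487.    0.] [ 84. 237.]
top cam [ 286.28672779   16.34169728 1353.56718383]
griddle 0.77 [577. -66.  56.] [273. 174.]
griddle 0.73 [ 283. -203.    5.] [312. 265.]
griddle 0.59 [259. 316.   3.] [155. 268.]
hob 0.76 [553.  13.  -2.] [249. 184.]
oil 0.82 [659. 458.  -2.] [123. 151.]
basil 0.55 [ 615. -426.    3.] [376. 170.]
salt 0.69 [635. 229.   9.] [187. 158.]
salt 0.43 [ 465. -490.    1.] [396. 213.]
pepper 0.56 [ 717. -175.    9.] [304. 139.]
jar 0.76 [ 465. -492.    2.] [397. 213.]
```

```bash
python3 - <<'E'
from h import *
p=snapshot("top"); s=snapshot("scene")
a=cv2.resize(p["img"][100:320,80:420],(800,518)); save(a,"topcrop.png")
save(cv2.resize(s["img"][120:320,60:440],(800,421)),"scenecrop.png")
for q in(p,s):
  for m in masks_of(q,"griddle")[:3]:
    c,_=cv2.findContours(m["mask"].astype(np.uint8),0,2);c=max(c,key=cv2.contourArea)
    box=cv2.boxPoints(cv2.minAreaRect(c)); ap=cv2.approxPolyDP(cv2.convexHull(c),4,True).reshape(-1,2)
    print(m["p"],px2plane(q,ap,56).round(1).tolist(),ap.tolist())
E
```

```text
0.9 [[319.4, -249.1, 56.0], [296.6, -223.3, 56.0], [293.4, -105.1, 56.0], [374.2, -152.7, 56.0]] [[329, 254], [321, 261], [284, 261], [299, 236]]
0.76 [[671.3, -114.3, 56.0], [498.4, -145.6, 56.0], [474.9, -21.1, 56.0], [650.4, 6.4, 56.0]] [[288, 147], [297, 198], [259, 204], [252, 152]]
0.58 [[358.9, 288.8, 56.0], [278.9, 203.9, 56.0], [156.2, 315.7, 56.0], [239.6, 403.8, 56.0]] [[162, 237], [187, 263], [149, 302], [123, 274]]
0.7 [[323.5, 359.3, 56.0], [447.4, 243.0, 56.0], [365.1, 170.9, 56.0], [245.3, 282.4, 56.0]] [[331, 154], [319, 175], [288, 167], [302, 148]]
0.69 [[474.9, -15.5, 56.0], [650.9, 8.9, 56.0], [672.5, -118.3, 56.0], [493.8, -141.7, 56.0]] [[246, 193], [277, 225], [233, 240], [206, 204]]
0.61 [[379.8, -308.8, 56.0], [270.0, -252.2, 56.0], [359.2, -114.3, 56.0], [456.2, -170.9, 56.0]] [[142, 194], [156, 174], [204, 180], [193, 199]]
```

View pics/topcrop.png

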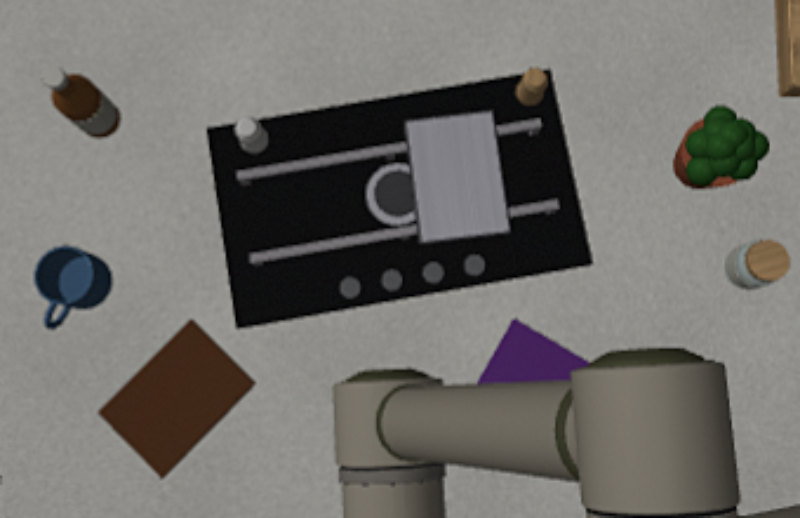

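View pics/scenecrop.png

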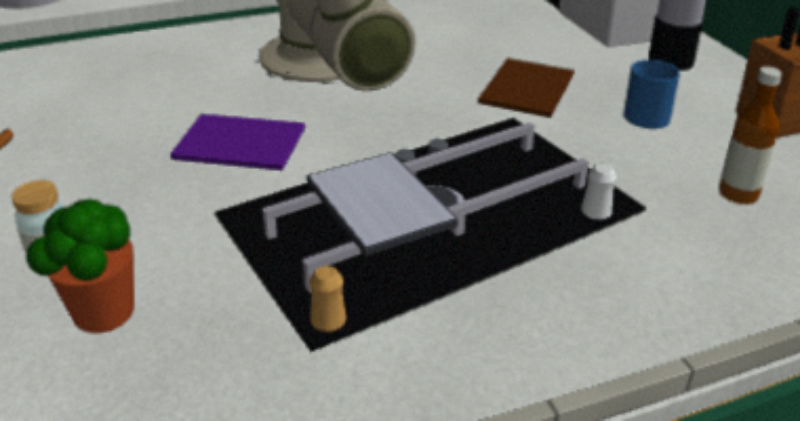

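Candidates in the top picture: the silver slab on the bars at px (273,174), the purple one at (312,265) and the brown one at (155,268). The silver one is the griddle: it is smooth and lies on the bars. Next I measure yaw precisely and check it in a close crop.

```bash
python3 - <<'E'
from h import *
p=snapshot("top"); s=snapshot("scene")
for n,q in(("top",p),("scene",s)):
  for l,z in(("griddle",62),("hob",8)):
    for m in masks_of(q,l):
      c,_=cv2.findContours(m["mask"].astype(np.uint8),0,1);c=max(c,key=cv2.contourArea).reshape(-1,2)
      w=px2plane(q,c,z)[:,:2]
      if l=="griddle" and abs(w.mean(0)[0]-575)>60: continue
      r=cv2.minAreaRect(w.astype(np.float32)); print(n,l,round(m["p"],2),r)
save(cv2.resize(p["img"][135:215,225:325],(800,640))[:600],"close.png")
E
```

```text
top griddle 0.9 ((572.3494262695312, -68.26631164550781), (180.94229125976562, 130.0132598876953), 8.214128494262695)
top hob 0.57 ((554.2178344726562, 15.236328125), (303.9358215332031, 521.7326049804688), 11.738194465637207)
scene griddle 0.92 ((581.577392578125, -68.22725677490234), (193.39613342285156, 136.3913116455078), 8.68212604522705)
scene hob 0.68 ((555.499267578125, 17.558807373046875), (314.7528991699219, 535.4449462890625), 11.863061904907227)
```

View pics/close.png

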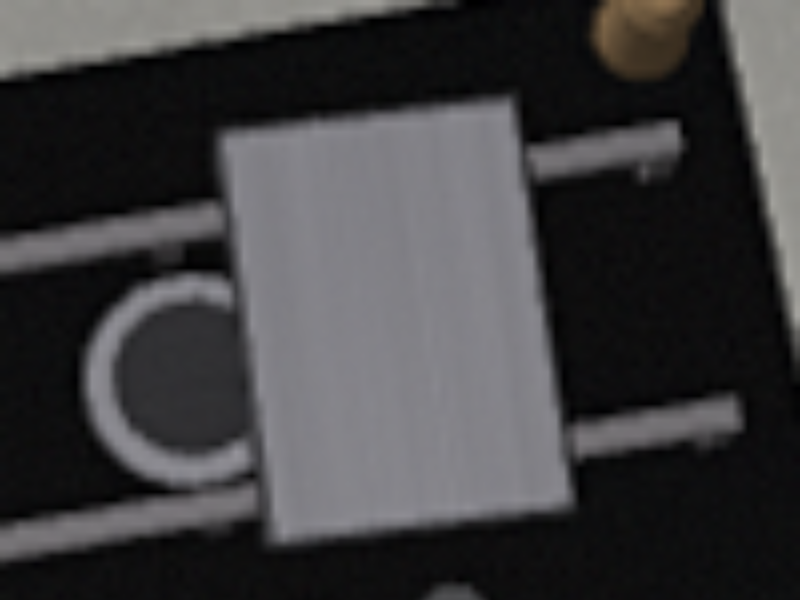

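The crop shows the smooth silver slab on both bars, corners near crop px (220,130), (518,97), (573,510) and (270,545), with the burner partly under its left edge. The griddle is at about (573,-68) with yaw 8.3°. The hob is at about (554,15.5) with yaw 11.8°.

I'll grasp the +y edge from the left with a tilted tool, because the basil is in the way on the right.

```bash
cat >> h.py <<'E'
def pose(theta,yaw,roll=0):
    """tool pointing along -y of frame 'yaw', dipped theta deg below horizontal (90=down)"""
    a=np.radians(yaw);t=np.radians(theta);yh=np.array([-np.sin(a),np.cos(a),0]);xh=np.array([np.cos(a),np.sin(a),0]);Z=np.array([0,0,1.])
    z=-np.cos(t)*yh-np.sin(t)*Z; x=xh
    return Ro.from_matrix(np.c_[x,np.cross(z,x),z])*Ro.from_euler("z",roll,degrees=True)
def rows(pt,Rt,n,g):
    s=read_state();P=np.array(s["eef_pos"]);R=Ro.from_quat(s["tool_rot"]);pt=np.array(pt,float)
    rv=(R.inv()*Rt).as_rotvec()/n;out=[]
    for i in range(n):
        Ri=R*Ro.from_rotvec(rv*i); out.append([round(float(v),2) for v in Ri.inv().apply((pt-P)/n)/10]+[round(float(v),1) for v in np.degrees(rv)]+[g])
    print("q",s["q"].round(2),"P",P.round(1)); 
    for r in out: print(r,",",sep="")
E
python3 -c "
from h import *
rows([548,90,340],pose(90,8.3),18,1)"
```

```text
q [-1.49  0.38  1.3  -0.    1.46 -0.22] P [ 159.3 -526.4  193.6]
[3.06, -2.65, -0.81, -0.0, 0.0, 0.5, 1],
[3.04, -2.68, -0.81, -0.0, 0.0, 0.5, 1],
[3.01, -2.7, -0.81, -0.0, 0.0, 0.5, 1],
[2.99, -2.73, -0.81, -0.0, 0.0, 0.5, 1],
[2.97, -2.75, -0.81, -0.0, 0.0, 0.5, 1],
[2.95, -2.78, -0.81, -0.0, 0.0, 0.5, 1],
[2.92, -2.8, -0.81, -0.0, 0.0, 0.5, 1],
[2.9, -2.82, -0.81, -0.0, 0.0, 0.5, 1],
[2.88, -2.85, -0.81, -0.0, 0.0, 0.5, 1],
[2.85, -2.87, -0.81, -0.0, 0.0, 0.5, 1],
[2.83, -2.9, -0.81, -0.0, 0.0, 0.5, 1],
[2.8, -2.92, -0.81, -0.0, 0.0, 0.5, 1],
[2.78, -2.94, -0.81, -0.0, 0.0, 0.5, 1],
[2.76, -2.97, -0.81, -0.0, 0.0, 0.5, 1],
[2.73, -2.99, -0.81, -0.0, 0.0, 0.5, 1],
[2.71, -3.01, -0.81, -0.0, 0.0, 0.5, 1],
[2.68, -3.03, -0.81, -0.0, 0.0, 0.5, 1],
[2.66, -3.05, -0.81, -0.0, 0.0, 0.5, 1],
```

Call:
apply_moves(plan=[[[3.0, -2.7, -1.6, 0, 0, 0.5, 1], [3.0, -2.7, -1.6, 0, 0, 0.5, 1], [3.0, -2.7, -1.6, 0, 0, 0.5, 1], [3.0, -2.7, -1.6, 0, 0, 0.5, 1], [3.0, -2.7, -1.6, 0, 0, 0.5, 1], [3.0, -2.8, -1.6, 0, 0, 0.5, 1], [2.9, -2.8, -1.5, 0, 0, 0.5, 1], [2.9, -2.8, -1.5, 0, 0, 0.5, 1], [2.9, -2.8, -1, 0, 0, 0.5, 1], [2.9, -2.9, -1, 0, 0, 0.5, 1]]])

```text
time: 2.65
eef_pos: [376.8, -183.5, 340.1]
tool_rot: [0.995, 0.103, 0.0, 0.0]
force: [0.8, -0.4, -0.8]
finger_gap: 85.5
finger_force: 0.0
```

```bash
python3 -c "
from h import *
rows([548,90,340],pose(90,8.3),10,1)"
```

```text
q [-0.74  0.07  1.3   0.    1.77  0.63] P [ 376.8 -183.5  340.1]
[2.24, -2.33, 0.0, 0.0, -0.0, 0.4, 1],
[2.22, -2.34, 0.0, 0.0, -0.0, 0.4, 1],
[2.21, -2.35, 0.0, 0.0, -0.0, 0.4, 1],
[2.19, -2.37, 0.0, 0.0, -0.0, 0.4, 1],
[2.18, -2.38, 0.0, 0.0, -0.0, 0.4, 1],
[2.16, -2.39, 0.0, 0.0, -0.0, 0.4, 1],
[2.15, -2.41, 0.0, 0.0, -0.0, 0.4, 1],
[2.13, -2.42, 0.0, 0.0, -0.0, 0.4, 1],
[2.12, -2.43, 0.0, 0.0, -0.0, 0.4, 1],
[2.1, -2.45, 0.0, 0.0, -0.0, 0.4, 1],
```

Call:
apply_moves(plan=[[[2.2, -2.3, 0, 0, 0, 0.4, 1], [2.2, -2.4, 0, 0, 0, 0.4, 1], [2.2, -2.4, 0, 0, 0, 0.4, 1], [2.2, -2.4, 0, 0, 0, 0.4, 1], [2.2, -2.4, 0, 0, 0, 0.4, 1], [2.2, -2.4, 0, 0, 0, 0.4, 1], [2.1, -2.4, 0, 0, 0, 0.4, 1], [2.1, -2.4, 0, 0, 0, 0.4, 1], [2.1, -2.4, 0, 0, 0, 0.4, 1], [2.1, -2.4, 0, 0, 0, 0.4, 1]]])

```text
time: 3.9
eef_pos: [547.8, 89.2, 339.6]
tool_rot: [0.998, 0.068, 0.0, 0.0]
force: [-0.2, -0.3, 0.4]
finger_gap: 85.4
finger_force: 0.0
```

Call:
apply_moves(plan=[[[0, 0, 0, -6, 0, 0, 0.6], [0, 0, 0, -6, 0, 0, 0.6], [0, 0, 0, -6, 0, 0, 0.6], [0, 0, 0, -6, 0, 0, 0.6], [0, 0, 0, -6, 0, 0, 0.6], [0, 0, 0, -6, 0, 0, 0.6], [0, 0, 0, -6, 0, 0, 0.6], [0, 0, 0, -6, 0, 0, 0.6], [0, 0, 0, -6, 0, 0, 0.6]]])

```text
time: 5.03
eef_pos: [547.4, 88.5, 339.8]
tool_rot: [0.888, 0.061, 0.031, 0.454]
force: [0.3, -0.5, 0.1]
finger_gap: 51.2
finger_force: 0.0
```

```bash
python3 -c "
from h import *
s=read_state();print(s['finger_gap'],Ro.from_quat(s['tool_rot']).as_matrix().round(3))
rows([548,60,150],pose(36,8.3),6,1)
p=snapshot('wrist');save(p['img'],'w1.png')"
```

```text
51.15930313732223 [[ 0.991  0.08   0.111]
 [ 0.137 -0.58  -0.803]
 [ 0.     0.811 -0.585]]
q [ 0.37  0.47  1.08 -0.94  1.77  1.69] P [547.4  88.5 339.8]
[-0.06, -2.29, 2.23, 0.0, 0.1, -0.0, 1],
[-0.06, -2.29, 2.24, 0.0, 0.1, -0.0, 1],
[-0.06, -2.29, 2.24, 0.0, 0.1, -0.0, 1],
[-0.06, -2.28, 2.24, 0.0, 0.1, -0.0, 1],
[-0.06, -2.28, 2.24, 0.0, 0.1, -0.0, 1],
[-0.06, -2.28, 2.24, 0.0, 0.1, -0.0, 1],
```

View pics/w1.png

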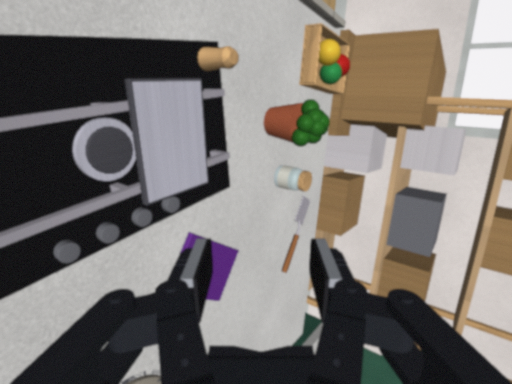

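The wrist view shows the griddle with its left long edge from about px (128,80) to (145,200), and nothing between it and the gripper. I'll measure from here.

```bash
python3 - <<'E'
from h import *
p=snapshot("wrist")
for m in masks_of(p,"griddle"):
    c,_=cv2.findContours(m["mask"].astype(np.uint8),0,1);c=max(c,key=cv2.contourArea).reshape(-1,2)
    ap=cv2.approxPolyDP(cv2.convexHull(c),4,True).reshape(-1,2)
    print(m["p"],ap.tolist(),px2plane(p,ap,62).round(1).tolist(),cv2.minAreaRect(px2plane(p,c,62)[:,:2].astype(np.float32)))
for l in("griddle","hob"):print(l,[(round(d["p"],2),world(p,d["at"]).round(1)) for d in pinpoint(p,l)])
rows([552,73,118],pose(28,8.3),8,.47)
E
```

```text
0.69 [[216, 241], [236, 254], [219, 297], [207, 299], [211, 242]] [[370.4, -172.5, 62.0], [320.4, -239.4, 62.0], [236.7, -191.3, 62.0], [249.3, -154.8, 62.0], [372.4, -158.4, 62.0]] ((303.04962158203125, -176.48956298828125), (96.80132293701172, 115.3222427368164), 62.129852294921875)
0.58 [[200, 76], [207, 182], [145, 204], [126, 79]] [[671.4, -112.5, 62.0], [493.6, -140.1, 62.0], [475.3, -12.9, 62.0], [647.9, 15.9, 62.0]] ((571.5201416015625, -63.661460876464844), (181.72108459472656, 139.17994689941406), 9.217679977416992)
griddle [(0.64, array([ 277.3, -200.5,    6.5]))]
hob [(0.94, array([553.4,  17.9,  -3.6]))]
q [ 0.37  0.47  1.08 -0.93  1.77  1.69] P [547.5  88.1 340.1]
[0.03, -2.13, 1.79, -1.0, 0.0, -0.0, 0.47],
[0.03, -2.16, 1.76, -1.0, 0.0, -0.0, 0.47],
[0.03, -2.19, 1.72, -1.0, 0.0, -0.0, 0.47],
[0.03, -2.22, 1.68, -1.0, 0.0, -0.0, 0.47],
[0.03, -2.25, 1.64, -1.0, 0.0, -0.0, 0.47],
[0.03, -2.28, 1.6, -1.0, 0.0, -0.0, 0.47],
[0.03, -2.31, 1.56, -1.0, 0.0, -0.0, 0.47],
[0.03, -2.33, 1.52, -1.0, 0.0, -0.0, 0.47],
```

Call:
apply_moves(plan=[[[0, -2.1, 1.8, -1, 0, 0, 0.47], [0, -2.2, 1.8, -1, 0, 0, 0.47], [0, -2.2, 1.7, -1, 0, 0, 0.47], [0, -2.2, 1.7, -1, 0, 0, 0.47], [0, -2.3, 1.6, -1, 0, 0, 0.47], [0, -2.3, 1.6, -1, 0, 0, 0.47], [0, -2.3, 1.6, -1, 0, 0, 0.47], [0, -2.3, 1.5, -1, 0, 0, 0.47], [0, 0, 0, 0, 0, 0, 0.47]]])

```text
time: 6.4
eef_pos: [549.4, 71.8, 116.1]
tool_rot: [0.855, 0.058, 0.034, 0.514]
force: [-0.7, 0.0, -0.3]
finger_gap: 39.9
finger_force: 0.0
```

```bash
python3 - <<'E'
from h import *
p=snapshot("wrist"); s=snapshot("scene"); print(read_state()["finger_gap"])
save(np.hstack([cv2.resize(p["img"],(400,300)),cv2.resize(s["img"][120:270,160:360],(400,300))]),"w2.png")
rows([558.5,32,88],pose(28,8.3),3,.47)
for m in masks_of(p,"griddle"):
    c,_=cv2.findContours(m["mask"].astype(np.uint8),0,1);c=max(c,key=cv2.contourArea).reshape(-1,2)
    ap=cv2.approxPolyDP(cv2.convexHull(c),4,True).reshape(-1,2)
    print(m["p"],ap.tolist(),px2plane(p,ap,62).round(1).tolist(),px2plane(p,ap,50).round(1).tolist())
E
```

```text
40.17078063699296
q [ 0.38  0.73  1.4  -1.03  1.5   2.17] P [550.1  72.3 118.3]
[0.09, -0.25, 1.68, -0.0, 0.1, -0.1, 0.47],
[0.09, -0.25, 1.68, -0.0, 0.1, -0.1, 0.47],
[0.09, -0.25, 1.68, -0.0, 0.1, -0.1, 0.47],
0.73 [[257, 273], [292, 282], [278, 343], [264, 350], [235, 344]] [[447.3, -36.5, 62.0], [379.7, -156.5, 62.0], [296.3, -121.5, 62.0], [319.6, -72.7, 62.0], [382.6, 3.7, 62.0]] [[433.1, -60.5, 50.0], [359.7, -190.9, 50.0], [269.1, -152.9, 50.0], [294.4, -99.8, 50.0], [362.9, -16.8, 50.0]]
0.6 [[297, 74], [294, 212], [246, 257], [239, 247], [235, 77]] [[669.3, -104.7, 62.0], [494.8, -136.6, 62.0], [477.2, -9.1, 62.0], [493.3, 5.9, 62.0], [645.6, 26.6, 62.0]] [[674.4, -134.6, 50.0], [484.8, -169.3, 50.0], [465.6, -30.7, 50.0], [483.1, -14.4, 50.0], [648.6, 8.1, 50.0]]
```

View pics/w2.png

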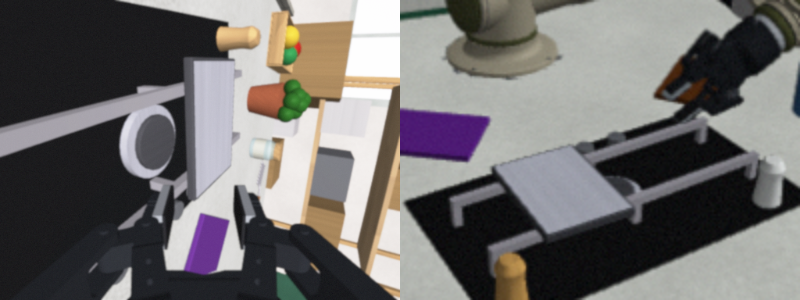

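Call:
apply_moves(plan=[[[0.1, -0.2, 1.7, 0, 0, 0, 0.47], [0.1, -0.2, 1.7, 0, 0, 0, 0.47], [0.1, -0.3, 1.7, 0, 0, 0, 0.47], [0, 0, 0, 0, 0, 0, 0.47]]])

```text
time: 7.05
eef_pos: [557.8, 30.1, 85.9]
tool_rot: [0.855, 0.058, 0.034, 0.514]
force: [-0.2, -0.4, 0.3]
finger_gap: 40.0
finger_force: 0.0
```

```bash
python3 - <<'E'
from h import *
p=snapshot("wrist"); s=snapshot("scene"); print(read_state()["force"])
save(np.hstack([cv2.resize(p["img"],(400,300)),cv2.resize(s["img"][140:260,190:350],(400,300))]),"w3.png")
rows([566.3,-21.7,59],pose(28,8.3),5,.47)
E
```

```text
[0.79902074 0.06189961 0.43720276]
q [ 0.31  0.76  1.46 -1.08  1.41  2.22] P [558.2  31.3  86.8]
[0.02, 0.01, 1.21, 0.0, 0.1, -0.0, 0.47],
[0.02, 0.01, 1.21, 0.0, 0.1, -0.0, 0.47],
[0.01, 0.01, 1.21, 0.0, 0.1, -0.0, 0.47],
[0.01, 0.01, 1.21, 0.0, 0.1, -0.0, 0.47],
[0.01, 0.01, 1.21, 0.0, 0.1, -0.0, 0.47],
```

View pics/w3.png

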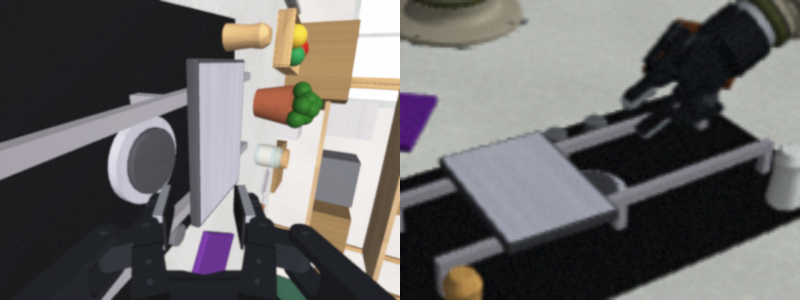

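The fingers straddle the near edge: the lower finger is at px (160,215) and the upper at (243,215) in the left half. Approach is clear, so I go in.

Call:
apply_moves(plan=[[[0, 0, 1.5, 0, 0, 0, 0.47], [0, 0, 1.5, 0, 0, 0, 0.47], [0, 0, 1.5, 0, 0, 0, 0.47], [0, 0, 1.0, 0, 0, 0, 0.47], [0, 0, 0.5, 0, 0, 0, 0.47], [0, 0, 0, 0, 0, 0, 0.47], [0, 0, 0, 0, 0, 0, 0.47]]])

```text
time: 8.02
eef_pos: [565.5, -20.7, 58.9]
tool_rot: [0.855, 0.059, 0.035, 0.514]
force: [0.1, 0.3, 0.6]
finger_gap: 39.7
finger_force: 0.0
```

```bash
python3 - <<'E'
from h import *
p=snapshot("wrist"); s=snapshot("scene"); st=read_state(); print(st["force"],st["eef_pos"])
save(np.hstack([cv2.resize(p["img"][100:384,100:400],(400,379)),cv2.resize(s["img"][140:260,190:310],(400,379))]),"w4.png")
E
```

```text
[-0.51573443  0.37741482 -0.02070703] [565.48446796 -20.66603503  58.88256004]
```

View pics/w4.png

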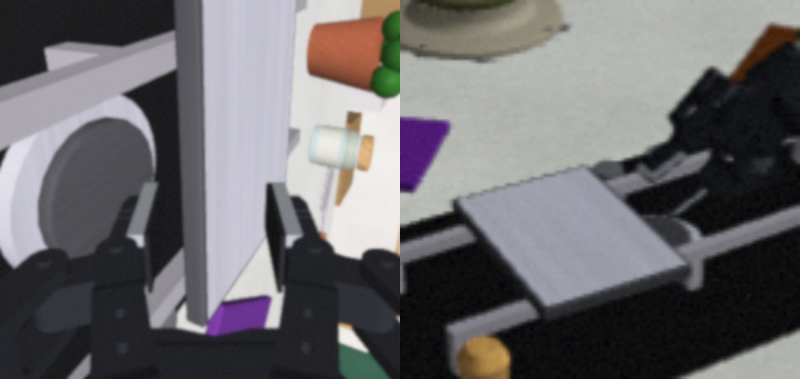

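```bash
python3 - <<'E'
from h import *
s=snapshot("scene"); st=read_state(); R=Ro.from_quat(st["tool_rot"]).as_matrix();T=st["eef_pos"]
yh=np.array([-.144,.99,0]);xh=np.array([.99,.144,0]);E=np.array([563.5,-2.5,62])
pts=dict(T=T,up=T+20*R[:,1],lo=T-20*R[:,1],E=E,E1=E+90*xh,E2=E-90*xh)
im=cv2.resize(s["img"][140:260,190:310],(600,600),interpolation=cv2.INTER_CUBIC)
for k,v in pts.items():
    uv=cv2.projectPoints(np.array([v]),cv2.Rodrigues(np.array(s["R"]))[0],np.array(s["t"]),np.array(s["camera_matrix"]),np.array(s["dist_coeffs"]))[0].ravel()
    q=((uv-[190,140])*5+2).astype(int);print(k,q); cv2.circle(im,tuple(int(a) for a in q),4,(255,0,0),1);cv2.putText(im,k,tuple(int(a) for a in q),0,.5,(255,255,0))
save(im,"w5.png")
E
```

```text
T [327 345]
up [312 323]
lo [341 367]
E [356 333]
E1 [441 418]
E2 [281 257]
```

View pics/w5.png

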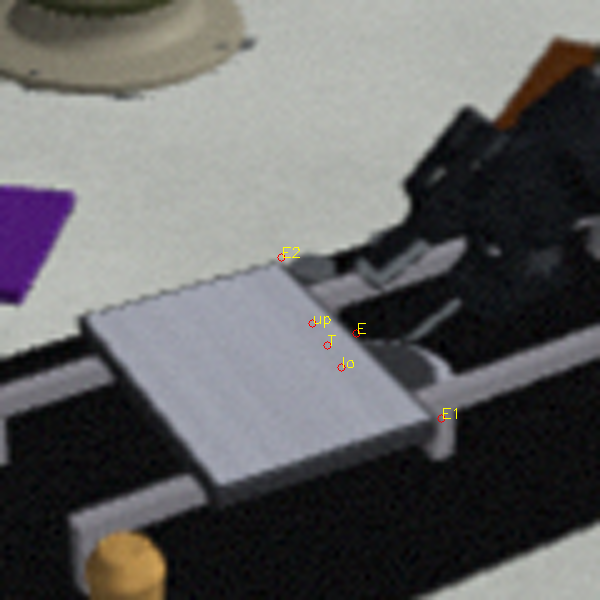

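```bash
python3 - <<'E'
from h import *
s=snapshot("wrist"); st=read_state(); R=Ro.from_quat(st["tool_rot"]).as_matrix();T=st["eef_pos"]
im=cv2.resize(s["img"][100:384,100:400],(600,568),interpolation=cv2.INTER_CUBIC)
print("cam in tool",R.T@(-np.array(s["R"]).T@s["t"]-T), "axes",(np.array(s["R"])@R).round(2).tolist())
for b in(0,20,40):
  for sg in(1,-1):
    v=T+sg*20*R[:,1]-b*R[:,2]
    uv=cv2.projectPoints(np.array([v]),cv2.Rodrigues(np.array(s["R"]))[0],np.array(s["t"]),np.array(s["camera_matrix"]),np.array(s["dist_coeffs"]))[0].ravel()
    q=tuple(int(a) for a in (uv-[100,100])*2);cv2.circle(im,q,4,(255,0,0),1);cv2.putText(im,str(b),q,0,.5,(255,0,0))
save(im,"w6.png")
E
```

```text
cam in tool [ 8.40392253e+01  1.96959105e-02 -1.80691660e+02] axes [[0.0, 1.0, -0.0], [-0.95, 0.0, -0.33], [-0.33, 0.0, 0.95]]
```

View pics/w6.png

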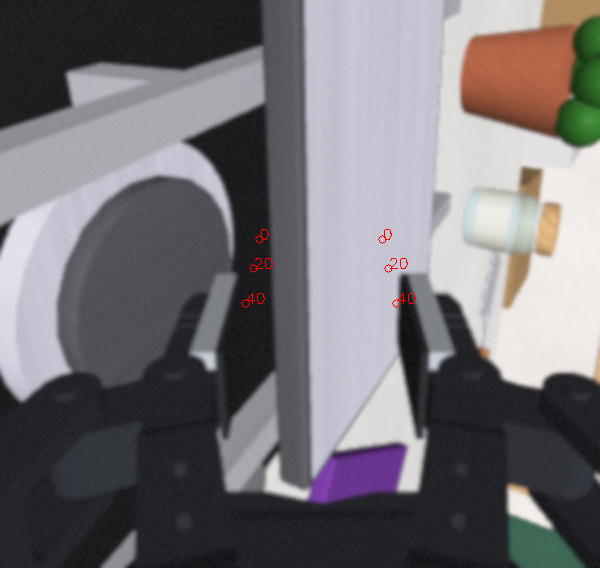

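Both views agree that the real fingertips are about 43 mm behind the reported TCP. The plate edge projects correctly, so I have to go about 37 mm further in along the tool.

Call:
apply_moves(plan=[[[0, 0, 1.0, 0, 0, 0, 0.47], [0, 0, 1.0, 0, 0, 0, 0.47], [0, 0, 0.8, 0, 0, 0, 0.47], [0, 0, 0.4, 0, 0, 0, 0.47], [0, 0, 0.2, 0, 0, 0, 0.47], [0, 0, 0, 0, 0, 0, 0.47], [0, 0, 0, 0, 0, 0, 0.47]]])

```text
time: 9.1
eef_pos: [569.5, -50.5, 42.9]
tool_rot: [0.855, 0.059, 0.035, 0.514]
force: [-0.5, -0.9, -0.3]
finger_gap: 39.9
finger_force: 0.0
```

```bash
python3 - <<'E'
from h import *
p=snapshot("wrist"); s=snapshot("scene"); st=read_state(); print(st["force"],st["eef_pos"],st["q"].round(2))
save(np.hstack([cv2.resize(p["img"][150:384,130:380],(400,374)),cv2.resize(s["img"][170:230,220:284],(400,374),interpolation=cv2.INTER_CUBIC)]),"w7.png")
E
```

```text
[-0.06303998  0.09369862 -0.9041698 ] [569.54775597 -50.5641237   42.87952637] [ 0.16  0.8   1.56 -1.2   1.25  2.31]
```

View pics/w7.png

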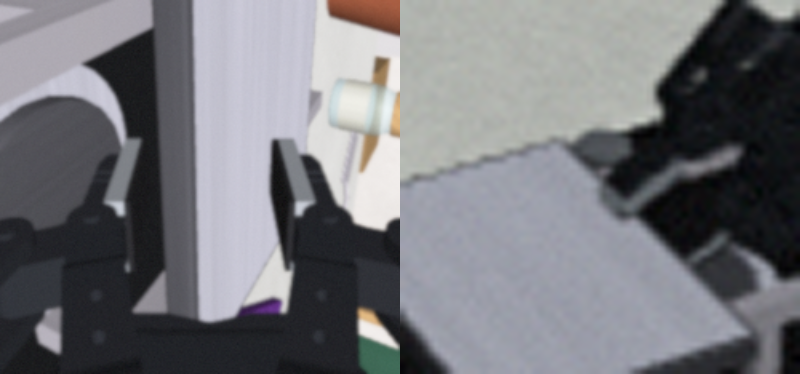

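The upper finger is now just over the plate edge (right half, px (615,205)) and the lower one is entering below it at (690,265). I go a little deeper, rising to contact.

Call:
apply_moves(plan=[[[0, 0, 0.3, 0, 0, 0, 0.47], [0, 0.1, 0.3, 0, 0, 0, 0.47], [0, 0.1, 0.3, 0, 0, 0, 0.47], [0, 0.1, 0.2, 0, 0, 0, 0.47], [0, 0.1, 0.1, 0, 0, 0, 0.47], [0, 0, 0, 0, 0, 0, 0.47]]])

```text
time: 9.95
eef_pos: [571.1, -63.1, 40.5]
tool_rot: [0.855, 0.059, 0.035, 0.514]
force: [0.5, -0.2, -1.8]
finger_gap: 40.4
finger_force: 0.8
```

```bash
python3 -c "
from h import *
for i in range(4):
  st=read_state();print(st['force'],st['eef_pos'],st['wrist_torque'])
  snapshot('wrist')"
```

```text
[ 0.52079631 -0.23993385 -1.84745582] [571.13060141 -63.10706663  40.4660701 ] [ 0.60099376  0.05381445 -0.00991476]
[ 0.54209987 -0.90518136 -1.18918313] [571.12842725 -63.0915471   40.49604907] [0.63403068 0.07976997 0.01556957]
[-0.19777214 -1.55944353 -2.31812362] [571.1226783  -63.0710496   40.51560204] [0.61509276 0.09592868 0.03325993]
[-0.26506439 -0.21208968 -2.5280955 ] [571.11024151 -63.0971879   40.51154516] [ 0.67304337  0.09914315 -0.09058756]
```

Call:
apply_moves(plan=[[[0, 0.4, -0.2, 0, 0, 0, 0.47], [0, 0.5, -0.2, 0, 0, 0, 0.47], [0, 0.5, -0.2, 0, 0, 0, 0.47], [0, 0.5, -0.2, 0, 0, 0, 0.47], [0, 0.5, -0.15, 0, 0, 0, 0.47], [0, 0.5, -0.15, 0, 0, 0, 0.47], [0, 0, 0, 0, 0, 0, 0.47]]])

```text
time: 11.02
eef_pos: [571.8, -67.1, 71.9]
tool_rot: [0.855, 0.058, 0.035, 0.514]
force: [-0.2, 2.2, -2.5]
finger_gap: 39.8
finger_force: 1.6
```

```bash
cat >> h.py <<'E'
def gm(name,z=62):
    p=snapshot(name)
    for m in masks_of(p,"griddle"):
        c,_=cv2.findContours(m["mask"].astype(np.uint8),0,1);c=max(c,key=cv2.contourArea).reshape(-1,2)
        ap=cv2.approxPolyDP(cv2.convexHull(c),4,True).reshape(-1,2)
        print(name,round(m["p"],2),ap.tolist())
    for d in pinpoint(p,"griddle"): print("  pin",round(d["p"],2),world(p,d["at"]).round(1))
    return p
E
python3 -c "
from h import *
s=gm('scene')
st=read_state();print(st['force'],st['eef_pos'],st['finger_force'])
"
```

```text
scene 0.9 [[141, 194], [155, 175], [203, 179], [192, 200]]
scene 0.75 [[245, 185], [276, 218], [233, 241], [205, 204]]
scene 0.5 [[324, 166], [322, 174], [310, 173]]
  pin 0.67 [254.4 315.1   5. ]
  pin 0.65 [575.6 -68.1  67.3]
  pin 0.43 [ 460.1 -490.1    0.9]
[-0.71429987  1.17636601 -2.08534442] [571.70944163 -66.96235395  71.2869976 ] 1.558905579149723
```

The mask shows the near edge rising and the far edge holding still on the bars. I continue to about 28°.

Call:
apply_moves(plan=[[[0, 0.5, -0.1, 0, 0, 0, 0.47], [0, 0.5, -0.1, 0, 0, 0, 0.47], [0, 0.5, -0.1, 0, 0, 0, 0.47], [0, 0.5, -0.05, 0, 0, 0, 0.47], [0, 0.5, -0.05, 0, 0, 0, 0.47], [0, 0.5, 0, 0, 0, 0, 0.47], [0, 0, 0, 0, 0, 0, 0.47]]])

```text
time: 12.05
eef_pos: [573.2, -77.6, 100.2]
tool_rot: [0.855, 0.058, 0.035, 0.514]
force: [-0.6, 1.0, -3.1]
finger_gap: 39.9
finger_force: 1.4
```

```bash
python3 -c "
from h import *
s=gm('scene')
st=read_state();print(st['force'],st['eef_pos'],st['finger_force'],st['q'].round(2))
"
```

```text
scene 0.8 [[330, 156], [320, 175], [302, 171], [307, 162]]
scene 0.79 [[241, 179], [271, 209], [233, 239], [205, 204]]
  pin 0.86 [ 279.3 -197.1    9.4]
  pin 0.74 [253.5 315.1   4.8]
  pin 0.58 [576.7 -76.6  82.3]
[-0.04193477  0.56792408 -2.3109954 ] [573.12507583 -77.35302237  99.66009596] 1.402510330080986 [ 0.12  0.7   1.55 -1.19  1.26  2.19]
```

Call:
apply_moves(plan=[[[0, 0.1, 0.3, 0, 0, 0, 0.47], [0, 0, 0.3, 0, 0, 0, 0.47], [0, 0, 0.3, 0, 0, 0, 0.47], [0, 0, 0.1, 0, 0, 0, 0.47]]])

```text
time: 12.7
eef_pos: [574.4, -86.9, 95.8]
tool_rot: [0.855, 0.059, 0.035, 0.514]
force: [1.0, 2.1, -2.1]
finger_gap: 40.2
finger_force: 1.4
```

```bash
python3 -c "
from h import *
s=gm('scene')
st=read_state();print(st['force'],st['eef_pos'],st['finger_force'],st['q'].round(2))
"
```

```text
scene 0.87 [[332, 155], [320, 175], [301, 171], [311, 161]]
scene 0.82 [[203, 180], [191, 200], [142, 194], [155, 175]]
scene 0.69 [[238, 180], [270, 212], [228, 241], [201, 204]]
  pin 0.9 [252.9 315.6   3.6]
  pin 0.65 [ 279.6 -199.5    5.7]
  pin 0.61 [577.4 -85.6  82.5]
  pin 0.56 [ 6.136e+02 -4.252e+02 -3.000e-01]
[-0.28967596 -0.65393724 -2.87334481] [574.35381492 -86.83068248  95.91407382] 1.3799808149997261 [ 0.1   0.71  1.56 -1.2   1.24  2.19]
```

Call:
apply_moves(plan=[[[0, -0.2, 0, 0, 0, 0, 0.35], [0, -0.3, 0, 0, 0, 0, 0.28], [0, -0.3, 0, 0, 0, 0, 0.2], [0, 0, 0, 0, 0, 0, 0.12], [0, 0, 0, 0, 0, 0, 0.05], [0, 0, 0, 0, 0, 0, 0], [0, 0, 0, 0, 0, 0, 0]]], newtons=50)

```text
time: 13.72
eef_pos: [573.9, -83.0, 88.9]
tool_rot: [0.855, 0.059, 0.035, 0.514]
force: [0.3, -1.2, -2.3]
finger_gap: 11.1
finger_force: 50.8
```

```bash
python3 -c "
from h import *
s=gm('scene');p=gm('wrist')
st=read_state();print(st['force'],st['eef_pos'],st['finger_force'],st['finger_gap'],st['wrist_torque'])
save(p['img'],'wg.png')
"
```

```text
scene 0.8 [[236, 179], [267, 211], [227, 242], [200, 205]]
scene 0.58 [[332, 154], [320, 175], [303, 171]]
scene 0.57 [[140, 193], [154, 174], [204, 178], [194, 200]]
  pin 0.92 [578.3 -87.8  83.8]
  pin 0.79 [249.4 313.4   5.5]
  pin 0.69 [ 278.5 -202.     8.1]
wrist 0.64 [[269, 68], [275, 78], [272, 346], [258, 350], [250, 347], [244, 74], [250, 68]]
  pin 0.58 [575.8 -92.2  85.3]
[ 0.23462941 -0.58408314 -3.0937512 ] [573.88212069 -82.94897202  88.92465227] 50.756033062934875 10.83610489510818 [0.7795663  0.25928459 0.00709712]
```

Gripped: the gap of 11 mm matches the plate, aligned with the pads with about 17 mm overlap. Now I rotate upright about the far edge.

Call:
apply_moves(plan=[[[0, 0, 0, 0, 0, 0, 0], [0, 0.4, 0, 3, 0, 0, 0], [0, 0.7, 0, 5, 0, 0, 0], [0, 0.7, 0, 5, 0, 0, 0], [0, 0.7, 0, 5, 0, 0, 0], [0, 0.7, 0, 5, 0, 0, 0], [0, 0.7, 0, 5, 0, 0, 0], [0, 0, 0, 0, 0, 0, 0]]], newtons=110)

```text
time: 15.02
eef_pos: [577.1, -108.5, 119.3]
tool_rot: [0.954, 0.064, 0.02, 0.292]
force: [0.4, 0.5, -6.2]
finger_gap: 9.2
finger_force: 110.2
```

```bash
cat >> h.py <<'E'
def rel(name):
    "griddle centre in tool frame"
    st=read_state();R=Ro.from_quat(st["tool_rot"])
    for d in pinpoint(snapshot(name),"griddle"):
        w=world(globals()['_p'],d["at"]) if 0 else None
def st():
    s=read_state();print("F",s['force'].round(1),"T",s['eef_pos'].round(1),"grip",round(s['finger_force']),round(s['finger_gap'],1),"q",s['q'].round(2),"tq",s['wrist_torque'].round(2),"zax",Ro.from_quat(s['tool_rot']).as_matrix()[:,2].round(2),"t",s['time'])
def centre(*names):
    s=read_state();R=Ro.from_quat(s["tool_rot"])
    for n in names:
        p=snapshot(n)
        for d in pinpoint(p,"griddle"):
            w=world(p,d["at"])
            if w[2]>40: print(n,round(d["p"],2),w.round(1),"in tool",R.inv().apply(w-s["eef_pos"]).round(1))
E
python3 -c "
from h import *
st();centre('scene','wrist','top')
"
```

```text
F [ 0.4  0.5 -6.2] T [ 577.1 -108.5  119.3] grip 110 9.2 q [-0.11  0.51  1.47 -0.66  1.1   1.61] tq [1.05 0.17 0.01] zax [ 0.08 -0.55 -0.83] t 15.025
scene 0.81 [ 582.2 -111.9  112. ] in tool [ 4.6 -0.7  8.3]
wrist 0.98 [ 579.3 -112.2  108.8] in tool [ 1.7 -2.6 10.9]
top 0.65 [ 582.5 -110.7  107.7] in tool [ 5.1 -4.1 11.3]
```

```bash
python3 -c "
from h import *
rows([560,-20,240],pose(90,11.8),10,0)
"
```

```text
q [-0.11  0.52  1.47 -0.66  1.1   1.61] P [ 576.9 -106.6  117.8]
[-0.05, -0.05, -1.51, 3.4, 0.1, -0.4, 0],
[-0.05, -0.14, -1.5, 3.4, 0.1, -0.4, 0],
[-0.04, -0.23, -1.49, 3.4, 0.1, -0.4, 0],
[-0.04, -0.31, -1.47, 3.4, 0.1, -0.4, 0],
[-0.03, -0.4, -1.45, 3.4, 0.1, -0.4, 0],
[-0.03, -0.49, -1.43, 3.4, 0.1, -0.4, 0],
[-0.02, -0.57, -1.4, 3.4, 0.1, -0.4, 0],
[-0.01, -0.65, -1.36, 3.4, 0.1, -0.4, 0],
[-0.0, -0.73, -1.32, 3.4, 0.1, -0.4, 0],
[0.0, -0.81, -1.27, 3.4, 0.1, -0.4, 0],
```

Call:
apply_moves(plan=[[[0, 0, -1.5, 3.4, 0, -0.4, 0], [0, -0.1, -1.5, 3.4, 0, -0.4, 0], [0, -0.2, -1.5, 3.4, 0, -0.4, 0], [0, -0.3, -1.5, 3.4, 0, -0.4, 0], [0, -0.4, -1.5, 3.4, 0, -0.4, 0], [0, -0.5, -1.4, 3.4, 0, -0.4, 0], [0, -0.6, -1.4, 3.4, 0, -0.4, 0], [0, -0.6, -1.4, 3.4, 0, -0.4, 0], [0, -0.7, -1.3, 3.4, 0, -0.4, 0], [0, -0.8, -1.3, 3.4, 0, -0.4, 0]]])

```text
time: 16.58
eef_pos: [564.0, -21.1, 242.4]
tool_rot: [0.995, 0.101, -0.011, 0.0]
force: [0.1, -0.0, -6.7]
finger_gap: 9.6
finger_force: 110.0
```

```bash
python3 -c "
from h import *
st();centre('scene','wrist')
"
```

```text
F [ 0.1 -0.  -6.7] T [564.  -21.1 242.4] grip 110 9.6 q [-0.24  0.39  1.14 -0.01  1.63  1.12] tq [-0.07 -0.02 -0.02] zax [-0.02 -0.   -1.  ] t 16.575
scene 0.55 [566.3 -22.4 230.4] in tool [ 2.3  1.8 12. ]
wrist 0.83 [567.8 -24.5 237. ] in tool [3.2 4.2 5.4]
```

Hanging vertically, held firmly. Now the roll by 180°.

Call:
apply_moves(plan=[[[0, 0, 0, 0, 0, -5, 0], [0, 0, 0, 0, 0, -9, 0], [0, 0, 0, 0, 0, -10, 0], [0, 0, 0, 0, 0, -10, 0], [0, 0, 0, 0, 0, -10, 0], [0, 0, 0, 0, 0, -10, 0], [0, 0, 0, 0, 0, -10, 0], [0, 0, 0, 0, 0, -10, 0], [0, 0, 0, 0, 0, -10, 0], [0, 0, 0, 0, 0, -6, 0]]])

```text
time: 18.02
eef_pos: [564.0, -21.3, 241.5]
tool_rot: [0.63, 0.776, -0.009, -0.007]
force: [-0.3, -0.4, -6.2]
finger_gap: 9.3
finger_force: 110.0
```

Call:
apply_moves(plan=[[[0, 0, 0, 0, 0, -6, 0], [0, 0, 0, 0, 0, -10, 0], [0, 0, 0, 0, 0, -10, 0], [0, 0, 0, 0, 0, -10, 0], [0, 0, 0, 0, 0, -10, 0], [0, 0, 0, 0, 0, -10, 0], [0, 0, 0, 0, 0, -10, 0], [0, 0, 0, 0, 0, -10, 0], [0, 0, 0, 0, 0, -9, 0], [0, 0, 0, 0, 0, -5, 0]]])

```text
time: 19.27
eef_pos: [564.0, -21.3, 241.5]
tool_rot: [-0.103, 0.995, -0.001, -0.011]
force: [0.7, -0.0, -6.1]
finger_gap: 9.5
finger_force: 110.0
```

```bash
python3 -c "
from h import *
st();centre('scene','wrist')
"
```

```text
F [ 0.7 -0.  -6.1] T [564.  -21.3 241.5] grip 110 9.5 q [-0.24  0.39  1.14 -0.01  1.63 -2.02] tq [-0.01 -0.05  0.  ] zax [-0.02 -0.   -1.  ] t 19.275
scene 0.89 [565.7 -20.6 228. ] in tool [-2.   0.4 13.5]
wrist 0.75 [563.3 -21.  233.8] in tool [0.5 0.5 7.7]
```

```bash
python3 -c "
from h import *
rows([545.7,55.4,190],pose(34,11.8,180),10,0)
"
```

```text
q [-0.24  0.39  1.14 -0.01  1.63 -2.01] P [564.2 -21.3 241.9]
[0.02, 0.79, 0.52, 5.6, -0.1, 0.0, 0],
[0.02, 0.84, 0.44, 5.6, -0.1, 0.0, 0],
[0.02, 0.87, 0.36, 5.6, -0.1, 0.0, 0],
[0.02, 0.9, 0.27, 5.6, -0.1, 0.0, 0],
[0.02, 0.93, 0.18, 5.6, -0.1, 0.0, 0],
[0.02, 0.94, 0.09, 5.6, -0.1, 0.0, 0],
[0.02, 0.94, -0.0, 5.6, -0.1, 0.0, 0],
[0.02, 0.94, -0.1, 5.6, -0.1, 0.0, 0],
[0.02, 0.93, -0.19, 5.6, -0.1, 0.0, 0],
[0.02, 0.9, -0.28, 5.6, -0.1, 0.0, 0],
```

Call:
apply_moves(plan=[[[0, 0.8, 0.5, 5.6, -0.1, 0, 0], [0, 0.8, 0.4, 5.6, -0.1, 0, 0], [0, 0.9, 0.4, 5.6, -0.1, 0, 0], [0, 0.9, 0.3, 5.6, -0.1, 0, 0], [0, 0.9, 0.2, 5.6, -0.1, 0, 0], [0, 0.9, 0.1, 5.6, -0.1, 0, 0], [0, 0.9, 0, 5.6, -0.1, 0, 0], [0, 0.9, -0.1, 5.6, -0.1, 0, 0], [0, 0.9, -0.2, 5.6, -0.1, 0, 0], [0, 0.9, -0.3, 5.6, -0.1, 0, 0]]])

```text
time: 20.72
eef_pos: [548.1, 55.3, 190.9]
tool_rot: [-0.093, 0.878, -0.467, 0.048]
force: [0.4, -0.5, -7.7]
finger_gap: 9.4
finger_force: 110.4
```

```bash
python3 -c "
from h import *
st();centre('scene','wrist','top')
rows([545.7,55.4,102],pose(28,11.8,180),8,0)
"
```

```text
F [ 0.4 -0.5 -7.7] T [548.1  55.3 190.9] grip 110 9.4 q [ 0.33  0.55  1.41 -0.98  1.45 -1.18] tq [ 1.58  0.33 -0.03] zax [ 0.17 -0.81 -0.56] t 20.725
scene 0.71 [553.5  49.3 181.2] in tool [-4.   4.2 11.2]
wrist 0.63 [546.4  49.6 187. ] in tool [2.9 0.3 6.5]
top 0.7 [553.4  50.1 185.1] in tool [-4.1  1.4  8.4]
q [ 0.33  0.55  1.41 -0.98  1.45 -1.18] P [548.5  54.  192.1]
[0.03, 0.95, 0.61, 0.8, 0.0, 0.0, 0],
[0.03, 0.95, 0.6, 0.8, 0.0, 0.0, 0],
[0.03, 0.96, 0.59, 0.8, 0.0, 0.0, 0],
[0.03, 0.97, 0.57, 0.8, 0.0, 0.0, 0],
[0.03, 0.98, 0.56, 0.8, 0.0, 0.0, 0],
[0.03, 0.98, 0.55, 0.8, 0.0, 0.0, 0],
[0.03, 0.99, 0.53, 0.8, 0.0, 0.0, 0],
[0.03, 1.0, 0.52, 0.8, 0.0, 0.0, 0],
```

Call:
apply_moves(plan=[[[0, 0.9, 0.6, 0.8, 0, 0, 0], [0, 0.9, 0.6, 0.8, 0, 0, 0], [0, 1.0, 0.6, 0.8, 0, 0, 0], [0, 1.0, 0.6, 0.8, 0, 0, 0], [0, 1.0, 0.6, 0.8, 0, 0, 0], [0, 1.0, 0.5, 0.8, 0, 0, 0], [0, 1.0, 0.5, 0.8, 0, 0, 0], [0, 1.0, 0.5, 0.8, 0, 0, 0], [0, 0, 0, 0, 0, 0, 0]]])

```text
time: 22.15
eef_pos: [546.9, 56.1, 100.2]
tool_rot: [-0.092, 0.851, -0.515, 0.051]
force: [0.3, -0.1, -5.9]
finger_gap: 9.4
finger_force: 110.6
```

```bash
cat >> h.py <<'E'
from scipy.optimize import minimize
def fit(name):
    "in-tool offset (x,z) and in-plane angle of the held slab, by mask overlap"
    s=read_state();R=Ro.from_quat(s["tool_rot"]);T=s["eef_pos"];p=snapshot(name)
    K,D,rv,t=[np.array(p[k]) for k in("camera_matrix","dist_coeffs","R","t")];rv=cv2.Rodrigues(rv)[0]
    box=np.array([[a*90,b*6,c*65] for a in(-1,1) for b in(-1,1) for c in(-1,1)],float)
    for m in masks_of(p,"griddle"):
        def cost(v):
            w=R.apply(Ro.from_euler("y",v[2],degrees=True).apply(box)+[v[0],0,v[1]])+T
            uv=cv2.projectPoints(w,rv,t,K,D)[0].reshape(-1,2)
            im=np.zeros((384*4,512*4),np.uint8);cv2.fillConvexPoly(im,cv2.convexHull(((uv+.5)*4).astype(np.int32)),1)
            im=cv2.resize(im.astype(np.float32),(512,384),interpolation=cv2.INTER_AREA)
            return np.abs(im-m["mask"]).sum()/m["mask"].sum()
        if cost([0,10,0])>.9: continue
        r=minimize(cost,[0,9,0],method="Nelder-Mead",options=dict(initial_simplex=[[0,9,0],[6,9,0],[0,15,0],[0,9,4]]))
        print(name,"x,z,ang",r.x.round(1),"cost",round(r.fun,3))
E
python3 -c "
from h import *
st();fit('scene');fit('top');fit('wrist')
"
```

```text
F [ 0.3 -0.1 -5.9] T [546.9  56.1 100.2] grip 111 9.4 q [ 0.36  0.72  1.5  -1.09  1.4  -0.93] tq [1.67 0.32 0.01] zax [ 0.18 -0.87 -0.46] t 22.15
scene x,z,ang [-1.1 10.   0.5] cost 0.047
top x,z,ang [-0.  10.7  0.6] cost 0.056
wrist x,z,ang [ 1.6 13.1  4.9] cost 0.161
```

Call:
apply_moves(plan=[[[0, 0.2, 0.1, 0, 0, 0, 0], [0, 0.2, 0.1, 0, 0, 0, 0], [0, 0.2, 0.1, 0, 0, 0, 0], [0, 0.1, 0.05, 0, 0, 0, 0], [0, 0.1, 0.05, 0, 0, 0, 0], [0, 0, 0, 0, 0, 0, 0]]])

```text
time: 23.2
eef_pos: [547.1, 56.2, 92.3]
tool_rot: [-0.091, 0.851, -0.515, 0.052]
force: [-0.6, 0.2, -6.7]
finger_gap: 9.2
finger_force: 110.6
```

```bash
python3 -c "
from h import *
st()
"
```

```text
F [-0.6  0.2 -6.7] T [547.1  56.2  92.3] grip 111 9.2 q [ 0.36  0.74  1.5  -1.1   1.39 -0.91] tq [1.64 0.33 0.02] zax [ 0.18 -0.87 -0.46] t 23.2
```

Call:
apply_moves(plan=[[[0, 0.1, 0.05, 0, 0, 0, 0], [0, 0.1, 0.05, 0, 0, 0, 0], [0, 0, 0, 0, 0, 0, 0]]])

```text
time: 23.58
eef_pos: [547.2, 56.3, 90.5]
tool_rot: [-0.091, 0.851, -0.515, 0.052]
force: [0.1, 0.4, -4.4]
finger_gap: 9.1
finger_force: 110.9
```

Call:
apply_moves(plan=[[[0, 0.1, 0.05, 0, 0, 0, 0], [0, 0, 0, 0, 0, 0, 0]]])

```text
time: 23.82
eef_pos: [547.2, 56.3, 89.6]
tool_rot: [-0.091, 0.851, -0.515, 0.052]
force: [-1.5, 2.2, -0.9]
finger_gap: 9.0
finger_force: 111.2
```

Call:
apply_moves(plan=[[[0, 0.1, 0.05, 0, 0, 0, 0], [0, 0, 0, 0, 0, 0, 0]]])

```text
time: 24.08
eef_pos: [547.3, 56.3, 88.6]
tool_rot: [-0.091, 0.85, -0.515, 0.053]
force: [-1.8, 2.3, 1.8]
finger_gap: 9.5
finger_force: 111.6
```

Far edge is down on the bars with light contact. I open slowly while keeping the lower finger in place under the plate.

Call:
apply_moves(plan=[[[0, 0, 0, 0, 0, 0, 0.13], [0, -0.1, 0, 0, 0, 0, 0.16], [0, -0.1, 0, 0, 0, 0, 0.19], [0, -0.15, 0, 0, 0, 0, 0.23], [0, -0.15, 0, 0, 0, 0, 0.27], [0, -0.15, 0, 0, 0, 0, 0.31], [0, -0.15, 0, 0, 0, 0, 0.35], [0, -0.15, 0, 0, 0, 0, 0.4], [0, -0.1, 0, 0, 0, 0, 0.42], [0, 0, 0, 0, 0, 0, 0.42]]], newtons=30)

```text
time: 25.32
eef_pos: [548.1, 51.6, 97.3]
tool_rot: [-0.091, 0.851, -0.515, 0.052]
force: [-0.3, -0.3, -3.2]
finger_gap: 35.7
finger_force: 1.4
```

```bash
python3 -c "
from h import *
st();centre('scene','top');gm('scene')
"
```

```text
F [-0.3 -0.3 -3.2] T [548.1  51.6  97.3] grip 1 35.7 q [ 0.35  0.73  1.51 -1.1   1.39 -0.92] tq [ 0.79  0.15 -0.05] zax [ 0.18 -0.87 -0.46] t 25.325
scene 0.85 [548.7  50.1  79.9] in tool [-0.4 14.8  9.4]
top 0.91 [552.8  46.8  84.1] in tool [-3.6  9.1 11.1]
scene 0.62 [[273, 167], [312, 194], [278, 225], [243, 193]]
scene 0.59 [[141, 193], [155, 174], [204, 180], [193, 200]]
  pin 0.88 [549.5  51.   82.5]
  pin 0.84 [ 277.4 -199.1    5.6]
  pin 0.55 [253.4 313.9   6.7]
```

Call:
apply_moves(plan=[[[0, 0.4, 0, 0, 0, 0, 0.42], [0, 0.5, 0, 0, 0, 0, 0.42], [0, 0.5, 0.05, 0, 0, 0, 0.42], [0, 0.5, 0.1, 0, 0, 0, 0.42], [0, 0.5, 0.1, 0, 0, 0, 0.42], [0, 0.5, 0.1, 0, 0, 0, 0.42], [0, 0.5, 0.15, 0, 0, 0, 0.42], [0, 0.5, 0.15, 0, 0, 0, 0.42], [0, 0.3, 0.1, 0, 0, 0, 0.42], [0, 0, 0, 0, 0, 0, 0.42]]])

```text
time: 26.92
eef_pos: [545.2, 64.0, 56.3]
tool_rot: [-0.091, 0.851, -0.515, 0.052]
force: [-0.6, 0.4, -2.9]
finger_gap: 35.9
finger_force: 1.5
```

```bash
python3 -c "
from h import *
st();centre('scene','top');gm('scene')
"
```

```text
F [-0.6  0.4 -2.9] T [545.2  64.   56.3] grip 2 35.9 q [ 0.38  0.8   1.51 -1.1   1.37 -0.85] tq [0.86 0.14 0.05] zax [ 0.18 -0.87 -0.46] t 26.925
scene 0.88 [550.1  58.6  61.3] in tool [-3.6 -7.3  3.4]
scene 0.88 [[280, 178], [314, 206], [277, 225], [244, 193]]
scene 0.59 [[141, 193], [155, 174], [204, 179], [189, 200]]
scene 0.52 [[316, 150], [294, 169], [287, 168], [299, 147]]
  pin 0.87 [ 278.8 -200.     7.5]
  pin 0.78 [546.5  59.7  61.5]
  pin 0.71 [ 713.5 -175.1    7.5]
  pin 0.64 [250.4 314.9   6.7]
```

Call:
apply_moves(plan=[[[0, 0.22, 0.1, 0, 0, 0, 0.42], [0, 0.22, 0.1, 0, 0, 0, 0.42], [0, 0.22, 0.1, 0, 0, 0, 0.42], [0, 0.2, 0.1, 0, 0, 0, 0.42], [0, 0, 0, 0, 0, 0, 0.42]]])

```text
time: 27.9
eef_pos: [545.0, 64.5, 46.9]
tool_rot: [-0.091, 0.851, -0.515, 0.052]
force: [-1.0, 0.8, -2.7]
finger_gap: 35.9
finger_force: 1.8
```

Call:
apply_moves(plan=[[[0, 0.15, 0.08, 0, 0, 0, 0.42], [0, 0.15, 0.08, 0, 0, 0, 0.42], [0, 0, 0, 0, 0, 0, 0.42]]])

```text
time: 28.28
eef_pos: [545.1, 64.5, 43.6]
tool_rot: [-0.091, 0.851, -0.515, 0.052]
force: [-0.5, 2.1, -3.4]
finger_gap: 36.0
finger_force: 1.8
```

Call:
apply_moves(plan=[[[0, 0.15, 0.08, 0, 0, 0, 0.42], [0, 0.15, 0.08, 0, 0, 0, 0.42], [0, 0, 0, 0, 0, 0, 0.42]]])

```text
time: 28.65
eef_pos: [545.1, 64.5, 40.3]
tool_rot: [-0.091, 0.851, -0.515, 0.052]
force: [0.1, 0.9, -3.1]
finger_gap: 35.7
finger_force: 1.6
```

```bash
python3 -c "
from h import *
st();centre('scene','top');gm('scene')
"
```

```text
F [ 0.1  0.9 -3.1] T [545.1  64.5  40.3] grip 2 35.7 q [ 0.38  0.82  1.52 -1.11  1.35 -0.82] tq [0.91 0.19 0.01] zax [ 0.18 -0.87 -0.46] t 28.65
scene 0.95 [548.4  58.4  55.7] in tool [ -1.9 -16.7  -1.3]
top 0.74 [551.4  61.8  51.7] in tool [ -5.5 -12.   -1.8]
scene 0.79 [[243, 193], [279, 181], [315, 210], [278, 226]]
scene 0.74 [[141, 194], [154, 174], [204, 178], [194, 200]]
scene 0.57 [[320, 152], [297, 169], [288, 168], [300, 148]]
  pin 0.82 [254.  319.6   3.9]
  pin 0.74 [546.9  59.   52.1]
  pin 0.69 [ 279.2 -198.6    9.6]
```

Call:
apply_moves(plan=[[[0, 0.13, 0.07, 0, 0, 0, 0.42], [0, 0, 0, 0, 0, 0, 0.42]]])

```text
time: 29.25
eef_pos: [545.2, 64.3, 39.1]
tool_rot: [-0.091, 0.851, -0.515, 0.052]
force: [-0.4, -0.0, -0.4]
finger_gap: 35.9
finger_force: 0.0
```

Call:
apply_moves(plan=[[[0, 0.13, 0.07, 0, 0, 0, 0.42], [0, 0, 0, 0, 0, 0, 0.42]]])

```text
time: 29.5
eef_pos: [545.1, 64.4, 37.3]
tool_rot: [-0.091, 0.851, -0.515, 0.052]
force: [-0.3, -0.4, 0.2]
finger_gap: 35.8
finger_force: 0.0
```

Call:
apply_moves(plan=[[[0, 0.13, 0.07, 0, 0, 0, 0.42], [0, 0, 0, 0, 0, 0, 0.42]]])

```text
time: 29.75
eef_pos: [545.0, 64.4, 35.8]
tool_rot: [-0.091, 0.851, -0.515, 0.052]
force: [-0.5, -0.3, 0.0]
finger_gap: 35.9
finger_force: 0.0
```

The plate rests on the bars and the fingers are free. Withdrawing along the tool axis.

Call:
apply_moves(plan=[[[0, 0, -0.4, 0, 0, 0, 0.42], [0, 0, -0.5, 0, 0, 0, 0.42], [0, 0, -0.7, 0, 0, 0, 0.42], [0, 0, -1, 0, 0, 0, 0.42], [0, 0, -1.5, 0, 0, 0, 0.42], [0, 0, -2, 0, 0, 0, 0.42], [0, 0, -2, 0, 0, 0, 0.42], [0, -2, -2, 0, 0, 0, 0.42], [0, -2, -2, 0, 0, 0, 0.42], [0, -2, -2, 0, 0, 0, 0.42]]])

```text
time: 31.0
eef_pos: [525.0, 160.7, 155.8]
tool_rot: [-0.091, 0.851, -0.515, 0.052]
force: [0.6, -0.6, 0.3]
finger_gap: 36.1
finger_force: 0.0
```

```bash
cat >> h.py <<'E'
def flat(name):
    p=snapshot(name);K,D,rv,t=[np.array(p[k]) for k in("camera_matrix","dist_coeffs","R","t")];rv=cv2.Rodrigues(rv)[0]
    box=np.array([[a*90,b*65,c*6] for a in(-1,1) for b in(-1,1) for c in(-1,1)],float)
    for m in masks_of(p,"griddle"):
        def cost(v):
            w=Ro.from_euler("z",v[2],degrees=True).apply(box)+[v[0],v[1],56]
            uv=cv2.projectPoints(w,rv,t,K,D)[0].reshape(-1,2)
            im=np.zeros((1536,2048),np.uint8);cv2.fillConvexPoly(im,cv2.convexHull(((uv+.5)*4).astype(np.int32)),1)
            return np.abs(cv2.resize(im.astype(np.float32),(512,384),interpolation=cv2.INTER_AREA)-m["mask"]).sum()/m["mask"].sum()
        x0=[548,58,11]
        if cost(x0)>.9: continue
        r=minimize(cost,x0,method="Nelder-Mead",options=dict(initial_simplex=[x0,[555,58,11],[548,65,11],[548,58,15]]))
        a=np.radians(11.8);d=r.x[:2]-[554,15.5];mm=px=p["img"][m["mask"]].mean(0).round()
        print(name,r.x.round(1),"cost",round(r.fun,3),"hob-local",round(d@[np.cos(a),np.sin(a)],1),round(d@[-np.sin(a),np.cos(a)],1),"rgb",mm)
    return p
E
python3 -c "
from h import *
st();flat('scene');flat('top');flat('wrist')
centre('scene','top','wrist')
"
```

```text
F [ 0.6 -0.6  0.3] T [525.  160.7 155.8] grip 0 36.1 q [ 0.54  0.7   1.32 -1.    1.62 -1.03] tq [0.43 0.11 0.  ] zax [ 0.18 -0.87 -0.46] t 31.0
scene [548.5  56.5  12.3] cost 0.041 hob-local 3.1 41.3 rgb [63. 77. 43.]
top [547.3  55.4  12.6] cost 0.043 hob-local 1.6 40.4 rgb [63. 75. 53.]
wrist [545.9  57.7  11.8] cost 0.054 hob-local 0.8 43.0 rgb [72. 84. 62.]
scene 0.86 [545.4  57.   54.3] in tool [  0.8  39.5 138.6]
top 0.85 [550.6  58.5  54.7] in tool [ -4.6  39.3 138.1]
wrist 0.7 [549.1  58.2  54.9] in tool [ -3.1  39.2 137.9]
```

The griddle lies flat with the green side up, at hob-local (2,41) and square to within about 0.5°. I'll do a quick check of the bystanders, then hand in.

```bash
python3 -c "
from h import *
for n in('scene','top'):
  p=snapshot(n)
  for l in('oil','basil','mug','salt','pepper','jar','hob'):
    for d in pinpoint(p,l)[:1]: print(n,l,round(d['p'],2),world(p,d['at']).round())
print(close_job())
"
```

```text
scene oil 0.88 [651. 460.   1.]
scene basil 0.64 [ 613. -426.    2.]
scene mug 0.68 [413. 461.  -4.]
scene salt 0.9 [630. 227.   6.]
scene pepper 0.88 [ 710. -175.    9.]
scene jar 0.68 [ 459. -490.    2.]
scene hob 0.84 [554.  13.   5.]
top oil 0.83 [660. 459.   2.]
top basil 0.6 [ 618. -422.    3.]
top salt 0.74 [635. 229.  10.]
top jar 0.86 [ 465. -491.    0.]
top hob 0.83 [555.  17.  -0.]
the job is handed in; nothing more can be done
None
```

I turned the griddle over and handed the job in at about 31 s of the 64 s: it lies ribbed green side up, flat across both bars and square to within about half a degree, was let down gently, and the other things measured where they were at the start.

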